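# Push the desk lamp's stem home in its push-fit base

### The job

The desk lamp has to be put together again: take the silver stem with the green band out of the wooden stand and push it straight down into the green-mouthed collet of the white lamp base, past the springy grip of the collet, until you feel it bottom on the stop inside, then let go. How deep the stop sits cannot be seen, so feel for it and do not force it: a push of more than about 30 N cracks the base. Leave the black rod in the stand and do not disturb the other things on the desk.

Things in the scene. Friction and masses are not known exactly. Their poses are not given: they have to be found in the camera images.
- stem_center (a point): Centre (half-way up) of the silver lamp stem: a straight rigid tube, 20 mm outside diameter, 130 mm long, about 90 g, with a green band 95 to 107 mm above its foot. It stands loosely upright in one of the stand's two holes. z axis along the tube, foot to top; turn about z does not matter. Grip it at the green band, 35 mm above this point: 29 mm of tube then reach up between the fingers.
- stem_foot (a point): Centre of the lower end face of the silver stem, 65 mm below its centre. The foot tapers from 20 mm to 13 mm diameter over the last 8 mm. z axis as for the stem's centre.
- stand: Fixed pale wooden stand, 70 mm (its x) by 170 mm (its y) by 50 mm high; origin at the centre of its underside. Two upright blind holes of 23 mm diameter, 38 mm deep, on its own y axis at y = +45 and -45 mm: one holds the silver stem, the other the black rod (which is which varies).
- rod: Bystander: black rod of 20 mm diameter, 105 mm long with an orange band and orange top, standing in the other hole of the stand; origin at its foot. To be left there.
- base: Fixed white lamp base: round foot of 170 mm diameter, 20 mm high, with a housing 50 to 60 mm in diameter in its middle and an upright bore in it; origin at the centre of its underside, z up along the bore. Four sprung jaws in the bore, 24 mm below its mouth, stick 2 mm into the stem's way and rub with about 3 to 12 N as the stem is pushed through and on; they then hold it.
- base_mouth (a point): Centre of the green flared mouth of the bore, 86 mm above the work surface. It narrows from about 38 mm to a straight bore of 22 mm diameter 10 mm below this point. The hard stop lies 37 to 65 mm below this point (different each time, not shown). Meeting it, the force rises steeply: push slowly (10 mm/s) until about 18 N in all; over 30 N cracks the base.
- cup: Bystander: green travel cup, 80 mm diameter, 150 mm high; origin at the centre of its underside.
- mouse: Bystander: grey round mouse, 62 mm across, 31 mm high, on a blue mat; origin at its underside.
- phone_stand: Bystander: white and grey phone stand about 85 by 75 by 135 mm high; origin at the centre of its underside.
- power_brick: Bystander: black power brick 130 by 65 by 32 mm; origin at the centre of its underside.
- pencil_case: Bystander: white pencil case 70 by 190 by 35 mm; origin at the centre of its underside.
- lamp_head: Bystander: white ring lamp head, 180 mm across, 18 mm thick, lying flat with a short neck; origin at the centre of its underside.

How it is judged (in metres and radians):
On the way, in this order (a step that is already met when the one before it is completed fails the run):
1. the stem is drawn up out of the stand (height (world z) of stem_foot above 0.06 m and horizontal distance between stem_foot and base_mouth above 0.04 m), for 0.1 s.
2. the stem is pushed past the collet's jaws and meets the stop (distance between stem_foot and stop_face below 0.002 m and angle between stem_foot's own z axis and vertical below 0.07 rad), for 0.1 s.
At the end, for the whole second after the job is handed in: The silver stem stands upright (within 4 degrees) in the lamp base, its foot within 2 mm of the stop at the bottom of the bore, at rest and released; the black rod is still in the stand (all of step 2 and linear speed of stem below 0.01 m/s and not (contact force between the fingers and stem above 0.2 N)); the robot touches nothing.
It fails at once if the stem is pressed on the lamp base or its stop with more than 30 N (contact force between stem and base above 30 N or contact force between stem and stop above 30 N).
It fails at once if the hand or arm presses on the lamp base with more than 30 N (contact force between any of the fingers, the arm and base above 30 N).
It fails at once if the black rod is moved more than 30 mm (distance of rod from where it was at the start of the episode above 0.03 m).
It fails at once if another thing on the desk is moved more than 30 mm (distance of any of cup, mouse, phone_stand, power_brick, pencil_case, lamp_head from where it was at the start of the episode above 0.03 m).
It also fails if it takes over 51 s, if anything falls off the work surface, if the arm or the gripper's body presses on something with over 40 N, if the wrist force passes 120 N, or if a joint passes its speed limit or range.

### The arm

A 6-joint arm with a two-finger parallel gripper is mounted at the origin on the work surface. World frame = base frame: x ahead of the robot, y to its left, z up, the work surface at z = 0. Lengths are in mm, angles in rad, forces in N, time in s.
With the tool pointing down it reaches from about 300 to 1000 mm from the base axis. Payload 5.1 kg.
Tool frame: the origin (TCP) lies at the very end of the fingers, on their centre line; the grasp point (between the pads) lies 19 mm behind it; x points along the fingers, y is the direction in which the jaws open and shut, and the axes are right-handed (so a half turn about x gives the same grasp; the last joint's range is limited). The gripper opens to 95 mm and grips with 3 to 60 N. Pads are 20 mm wide; open, the fingers measure 119 mm over their backs; the gripper's body (75 mm by 180 mm) begins 59 mm behind the grasp point.
Start: joints at [-1.253, 0.124, 1.65, -0, 1.367, -0.083], TCP at [253.568, -598.488, 214.656] pointing down, gripper open.
Joint ranges: [-2.61, 2.61], [-1.02, 2.33], [0.03, 2.71], [-1.35, 4.49], [0.32, 2.68], [-2.91, 2.91]. Speed limits (rad/s): [2.57, 2.57, 3.14, 3.14, 3.14, 3.14].

### API

Orientations are given as a rotation vector (axis times angle).
In Python, from station import r gives the robot as it stands.
- The arm moves only by the shell command python3 -m jog 'ROWS' [FORCE]. ROWS is JSON, a list of rows, each a list of 3 entries, a list of its own where there are three numbers: the opening, from 0 (shut) to 1 (fully open), then the shift along the tool's x, y, z in mm, then the turn about the tool's x in degrees. A call has 1 to 10 rows; each row is the pose to reach, as a shift and turn from the pose commanded when the call began, along the tool's axes at that moment; what a row does not reach only later rows make up. A row lasts 1/12 s, in which the tool goes at most 41.7 mm and 7.16 degrees, less where a joint would pass 70% of its speed; a pose out of reach is approached as far as the arm can. A call with a gripper value outside its range is refused whole. The fingers move at their own pace and stop on an object; FORCE is the grip in N (left out, the last holds). Time passes only in rows, so rows that repeat a pose let the fingers close. It gives the time, the measured TCP pose, the force and the opening at its end, in the units of the state.
- r.read_state(): the state, without advancing time (a new reading comes with each control period).
- r.get_image(name): name is "side" or "top" or "wrist"; returns a dict with "frame" (420x560x3 uint8, red, green, blue), "range_z" (420x560 float32, mm along the optical axis (not along the pixel's ray), 0 where there is no reading), "K" (3x3 intrinsics, pixels), "k1" (the pictures are not rectified: a ray, as slopes to the right and down, at radius r is drawn at 1 + k1 r^2 times it, then the intrinsics apply), "rvec" (rotation vector, rad) and "tvec" (3), from world to camera coordinates, as OpenCV has them; the wrist camera has in their place "hand_eye" (4x4, takes a point from camera to tool coordinates, whose origin is the TCP and whose axes are the tool frame's). Camera axes: x right, y down, z forward; pixel columns grow to the right and rows downward; lengths in mm; the calibration is good to about 2 mm. A picture is of the moment at which its call begins: read the wrist's pose just before it.
- r.sign_off(): hands the job in, once; it reports no verdict.
Trained networks look in a picture, given as the dict that the camera call returned (one of the last four; its "shot" number tells which), for a name from the list of things; names that differ only in an ending like _2 or _b are one class to them, and where a whole thing is asked for, a point or a joint stands for the part that bears it (a point fixed in the world has none). Each returns a list of dicts, best first, with "confidence" (0 to 1); they miss things now and then, are a little off and sometimes report something else, mostly with a low value. They report only what shows in the picture. A call takes as long as a camera call.
- r.spot_in(picture, name): "point" ([x, y, z] in mm, in world coordinates, good to about 4 mm: the middle of the surface that is visible of it).
- r.mark_of(picture, name): "point" ([x, y, z] in mm, in world coordinates, good to about 4 mm: a listed point, or the origin of a listed thing).
The state is a dict: "time": time; "qpos": joint angles; "joint_velocities": joint speeds; "tau": joint torques, N m; "ee_pos": TCP position; "ee_rot": TCP orientation; "contact_force": force on the tool from outside, world axes, zero at the start; "torque": the same for the moment, N m; "grip_width": opening from 0.0 (shut) to 1.0 (fully open).
Only numpy, scipy, OpenCV 4.12 (cv2) and the standard library are available. Lean on these libraries where they do the work, as an engineer would, in place of code of your own. Each camera call takes 0.05 s, during which the arm holds its last target.

## Working session

There is one attempt and no reset: what is moved stays moved. The work goes in short steps, Python scripts to look and compute and a shell command to move; the robot and the scene stay as the last step left them, time stands still between calls to the robot, and variables do not carry over. Pictures are saved under pics/ and viewed, and the job is handed in when it is done.

```bash
ls; mkdir -p pics
cat > h.py <<'E'
import numpy as np, cv2
from station import r
from scipy.spatial.transform import Rotation as R
def show(names=("side","top","wrist")):
    pass
E
python3 - <<'E'
from h import *
s=r.read_state()
for k,v in s.items(): print(k,np.round(v,3))
for n in ("side","top"):
    p=r.get_image(n); cv2.imwrite(f"pics/{n}0.png",p["frame"][:,:,::-1])
    for t in ("stem_center","stem_foot","stand","rod","base","base_mouth","cup","phone_stand","lamp_head"):
        print(n,t,[(np.round(d["point"]),round(d["confidence"],2)) for d in r.mark_of(p,t)[:2]])
print(r.read_state()["time"])
E
```

```text
pics
time 0.0
qpos [-1.253  0.125  1.652 -0.     1.367 -0.083]
joint_velocities [ 0.001 -0.    -0.002 -0.001 -0.001 -0.   ]
tau [-1.0000e-03 -4.1760e+01 -3.5994e+01  7.7000e-02  4.9000e-02 -0.0000e+00]
ee_pos [ 253.366 -597.903  213.399]
ee_rot [ 2.002  0.409 -2.002]
contact_force [-0.655  0.597  0.028]
torque [ 0.007 -0.002  0.054]
grip_width 0.999
side stem_center [(array([ 511., -148.,   75.]), 0.59)]
side stem_foot [(array([ 515., -145.,   11.]), 0.43)]
side stand [(array([692., 358.,  -3.]), 0.64), (array([ 493., -188.,   -2.]), 0.56)]
side rod [(array([ 470., -229.,   10.]), 0.51)]
side base [(array([549., 136.,   0.]), 0.58)]
side base_mouth [(array([549., 136.,  86.]), 0.6), (array([ 471., -226.,    7.]), 0.42)]
side cup []
side phone_stand [(array([759., -28.,   4.]), 0.89)]
side lamp_head [(array([555., 563.,   2.]), 0.67)]
top stem_center [(array([ 512., -149.,   79.]), 0.62)]
top stem_foot [(array([548., 136.,   4.]), 0.52), (array([ 514., -151.,   12.]), 0.49)]
top stand [(array([ 494., -189.,   -0.]), 0.82), (array([544., 134.,  83.]), 0.16)]
top rod [(array([ 468., -227.,   14.]), 0.62)]
top base [(array([550., 136.,   4.]), 0.75)]
top base_mouth [(array([ 493., -188.,    0.]), 0.6)]
top cup [(array([692., 360.,   3.]), 0.65)]
top phone_stand [(array([755., -29.,   1.]), 0.93)]
top lamp_head [(array([556., 557.,   2.]), 0.63)]
1.0
```

View pics/side0.png

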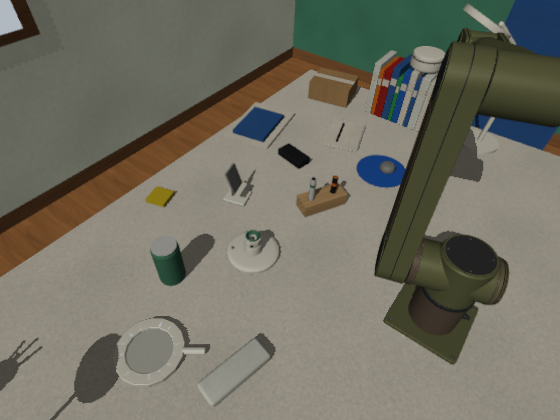

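View pics/top0.png

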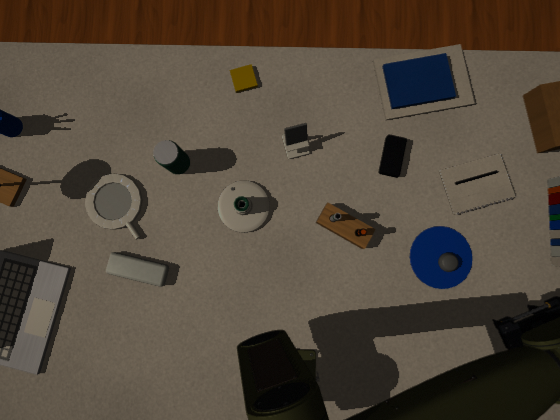

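The side view shows the silver stem at about pixel (312,190), the black rod with the orange band at (334,185), and the base at (253,240). The top view agrees: stem (337,216), rod (362,232), base mouth (242,204). Next I'll work out the tool axes.

```bash
cat >> h.py <<'E'
def pose():
    s=r.read_state(); return np.array(s["ee_pos"]),R.from_rotvec(s["ee_rot"]).as_matrix(),s
def to(target,jawdeg=None):
    p,M,s=pose(); d=M.T@(np.array(target)-p)
    a=np.degrees(np.arctan2(M[1,1],M[0,1]))
    out=dict(t=s["time"],p=p.round(1),shift_tool=d.round(1),jaw=round(a,1),tilt=np.degrees(np.arccos(-M[2,0])).round(2),F=np.round(s["contact_force"],1))
    if jawdeg is not None:
        # turn about tool x (down): +turn => world yaw decreases
        t=-(jawdeg-a); out["turn"]=round((t+90)%180-90,1)
    print(out)
E
python3 - <<'E'
from h import *
to([513,-149,190],-28.6)
print(pose()[1].round(3))
p=r.get_image("wrist");print(p["hand_eye"].round(2))
cv2.imwrite("pics/w0.png",p["frame"][:,:,::-1])
E
```

```text
{'t': 1.0, 'p': array([ 253.6, -598.5,  214.6]), 'shift_tool': array([  24.7, -312.6, -414.2]), 'jaw': np.float64(-67.0), 'tilt': np.float64(0.0), 'F': array([ 0.3, -0.3,  0.7]), 'turn': np.float64(-38.4)}
[[-0.     0.39  -0.921]
 [ 0.    -0.921 -0.39 ]
 [-1.    -0.     0.   ]]
[[  -0.     -0.26    0.96 -169.57]
 [   1.     -0.      0.     -1.02]
 [   0.      0.96    0.26  -74.63]
 [   0.      0.      0.      1.  ]]
```

View pics/w0.png

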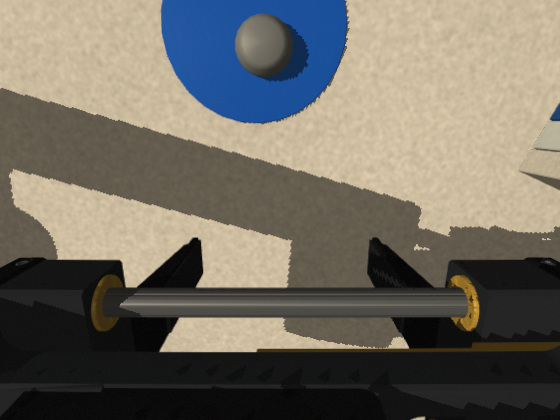

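The wrist view shows the mouse mat at (255,45) and both fingers clear. I'll move to a hover over the stem.

```bash
python3 -m jog '[[1,[1,-26,-33],-5],[1,[3,-50,-66],-10],[1,[4,-76,-100],-15],[1,[6,-101,-133],-20],[1,[7,-126,-166],-25],[1,[8,-150,-200],-30],[1,[9,-176,-233],-34],[1,[10,-200,-266],-38.4],[1,[10,-225,-299],-38.4],[1,[10,-250,-332],-38.4]]'
python3 - <<'E'
from h import *
to([513,-149,200],-28.6)
E
```

```text
time: 1.88
ee_pos: [462.3, -236.8, 204.9]
ee_rot: [1.567, 0.929, -1.567]
contact_force: [1.2, -2.1, 0.6]
grip_width: 1.0
{'t': 1.8833, 'p': array([ 462.3, -236.8,  204.9]), 'shift_tool': array([   4.9,    2.3, -101.4]), 'jaw': np.float64(-28.6), 'tilt': np.float64(0.04), 'F': array([ 1.2, -2.1,  0.6]), 'turn': np.float64(-0.0)}
```

```bash
python3 -m jog '[[1,[2,1,-30],0],[1,[4,2,-60],0],[1,[5,2,-90],0],[1,[5,2,-98],0],[1,[5,2,-98],0],[1,[5,2,-98],0]]'
cat >> h.py <<'E'
def wrist(name, targets):
    p,M,s=pose(); pic=r.get_image("wrist")
    cv2.imwrite(f"pics/{name}.png",pic["frame"][:,:,::-1])
    np.savez(f"pics/{name}.npz",p=p,M=M,z=pic["range_z"],K=pic["K"],k1=pic["k1"],H=pic["hand_eye"],f=pic["frame"])
    for t in targets:
        for d in r.mark_of(pic,t)[:2]: print(t,"mark",np.round(d["point"],1),round(d["confidence"],2))
    return pic
def cloud(name):
    "world coordinates of every pixel"
    a=np.load(f"pics/{name}.npz"); z=a["z"]; K=a["K"]; k=float(a["k1"])
    v,u=np.mgrid[:z.shape[0],:z.shape[1]].astype(float)
    dx=(u-K[0,2])/K[0,0]; dy=(v-K[1,2])/K[1,1]; x,y=dx.copy(),dy.copy()
    for _ in range(10):
        f=1+k*(x*x+y*y); x=dx/f; y=dy/f
    P=np.stack([x*z,y*z,z],-1); H=a["H"]
    T=P@H[:3,:3].T+H[:3,3]; W=T@a["M"].T+a["p"]; W[z==0]=np.nan
    return W,a["f"]
E
python3 - <<'E'
from h import *
to([513,-149,200],-28.6)
wrist("w1",["stem_center","stem_foot","stand","rod"])
E
```

```text
time: 2.38
ee_pos: [510.3, -154.0, 199.7]
ee_rot: [1.566, 0.93, -1.567]
contact_force: [0.5, -0.1, 1.1]
grip_width: 1.002
{'t': 2.3833, 'p': array([ 510.3, -154. ,  199.7]), 'shift_tool': array([-0.3, -0. , -5.6]), 'jaw': np.float64(-28.6), 'tilt': np.float64(0.04), 'F': array([ 0.5, -0.1,  1.1]), 'turn': np.float64(0.0)}
stem_center mark [ 511.9 -147.5   76.2] 0.64
stem_foot mark [ 514.1 -150.4    8.2] 0.62
stem_foot mark [ 721.7 -343.8   -1.6] 0.44
stand mark [ 492.5 -191.4    2.3] 0.83
rod mark [ 472.3 -225.2    6.5] 0.65
```

View pics/w1.png

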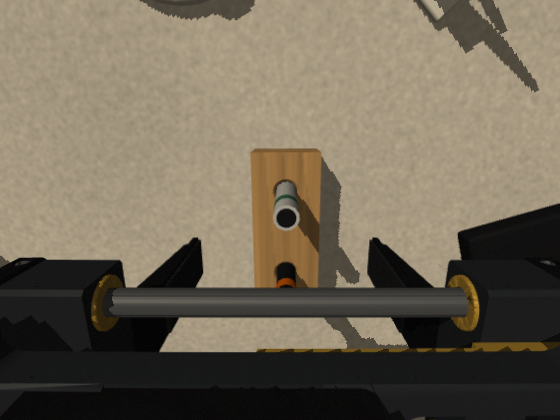

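The stem's open top is at pixel (286,217), the green band at (287,197) and the rod at (287,280). The stand is aligned with the jaws. I'll fit the stem in the depth data.

```bash
cat >> h.py <<'E'
from scipy.optimize import least_squares
def fitstem(name,u0,u1,v0,v1,zlo,zhi):
    W,f=cloud(name); Q=W[v0:v1,u0:u1].reshape(-1,3); Q=Q[~np.isnan(Q[:,0])]
    zt=Q[:,2].max(); print("ztop",np.percentile(Q[:,2],[90,97,99.5]).round(1))
    S=Q[(Q[:,2]>zlo)&(Q[:,2]<zhi)]; 
    def res(p):
        c=p[:2]+np.outer(S[:,2]-(zlo+zhi)/2,p[2:4]); return np.hypot(*(S[:,:2]-c).T)-10
    x0=np.r_[S[:,:2].mean(0),0,0]
    q=least_squares(res,x0,loss="soft_l1",f_scale=1)
    print(len(S),"axis at mid",q.x[:2].round(1),"slope",q.x[2:].round(3),"rms",np.sqrt(np.mean(res(q.x)**2)).round(2))
    return q.x,(zlo+zhi)/2
E
python3 - <<'E'
from h import *
q,zm=fitstem("w1",268,305,178,235,60,138)
print(q[:2]+q[2:]*(113-zm))
E
```

```text
ztop [141.9 142.5 143. ]
425 axis at mid [ 513.6 -148.1] slope [0.001 0.001] rms 0.21
[ 513.65264568 -148.06650183]
```

```bash
python3 -c "
from h import *
to([513.6,-148.1,94],-28.6)"
```

```text
{'t': 2.6333, 'p': array([ 510. , -154.8,  199.8]), 'shift_tool': array([ 1.058e+02, -1.000e-01, -7.600e+00]), 'jaw': np.float64(-28.7), 'tilt': np.float64(0.01), 'F': array([ 0.8,  0. , -0.8]), 'turn': np.float64(-0.1)}
```

```bash
python3 -m jog '[[1,[0,0,-7],0],[1,[30,0,-7.5],0],[1,[60,0,-7.5],0],[1,[90,0,-7.5],0],[0.6,[106,0,-7.5],0],[0.4,[106,0,-7.5],0],[0,[106,0,-7.5],0],[0,[106,0,-7.5],0],[0,[106,0,-7.5],0],[0,[106,0,-7.5],0]]' 30
python3 -c "
from h import *
to([513.6,-148.1,94],-28.6)
wrist('w2',[])"
```

```text
time: 3.47
ee_pos: [515.4, -147.7, 95.8]
ee_rot: [1.568, 0.927, -1.564]
contact_force: [0.4, -0.1, 0.7]
grip_width: 0.639
{'t': 3.4667, 'p': array([ 515.4, -147.7,   95.8]), 'shift_tool': array([ 1.7, -1.4,  1.2]), 'jaw': np.float64(-28.6), 'tilt': np.float64(0.21), 'F': array([ 0.4, -0.1,  0.7]), 'turn': np.float64(-0.0)}
```

View pics/w2.png

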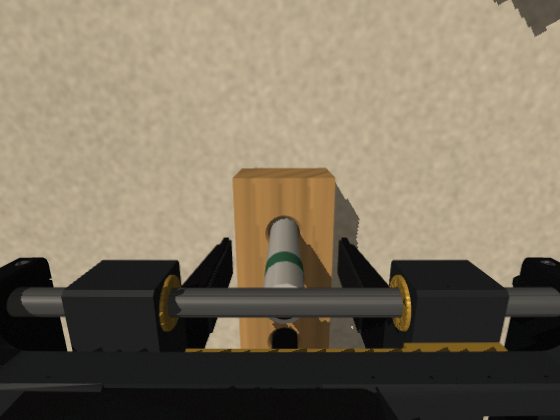

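The fingers are still closing around the stem, which is at (285,265) and centred between them.

```bash
python3 -m jog '[[0,[0,0,0],0],[0,[0,0,0],0],[0,[0,0,0],0],[0,[0,0,0],0],[0,[0,0,0],0],[0,[0,0,0],0],[0,[0,0,0],0],[0,[0,0,0],0]]' 30
python3 -c "
from h import *
to([513.6,-148.1,94],-28.6)"
```

```text
time: 4.18
ee_pos: [514.0, -147.1, 93.6]
ee_rot: [1.567, 0.93, -1.567]
contact_force: [-0.5, -0.5, -0.2]
grip_width: 0.206
{'t': 4.1833, 'p': array([ 514. , -147.1,   93.6]), 'shift_tool': array([-0.4,  0.2,  1.1]), 'jaw': np.float64(-28.6), 'tilt': np.float64(0.02), 'F': array([-0.5, -0.5, -0.2]), 'turn': np.float64(-0.0)}
```

Gripped at 0.206, about 19.6 mm. Lifting straight up.

```bash
python3 -m jog '[[0,[-8,0,0],0],[0,[-20,0,0],0],[0,[-40,0,0],0],[0,[-60,0,0],0],[0,[-85,0,0],0],[0,[-108,0,0],0],[0,[-108,0,0],0],[0,[-108,0,0],0],[0,[-108,0,0],0]]' 30
python3 - <<'E'
from h import *
to([549,136,205],-28.6)
p=r.get_image("top"); print([ (np.round(d["point"],1),round(d["confidence"],2)) for d in r.mark_of(p,"base_mouth")+r.mark_of(p,"base")])
W=wrist("w3",["base","base_mouth","stem_foot"])
E
```

```text
time: 4.93
ee_pos: [513.6, -146.9, 201.4]
ee_rot: [1.567, 0.93, -1.568]
contact_force: [-0.9, 0.5, -0.6]
grip_width: 0.203
{'t': 4.9333, 'p': array([ 513.6, -146.9,  201.4]), 'shift_tool': array([  -3.6, -104.5, -265.3]), 'jaw': np.float64(-28.6), 'tilt': np.float64(0.04), 'F': array([-0.9,  0.5, -0.6]), 'turn': np.float64(-0.0)}
[(array([545.8, 136.1,  82.5]), 0.87), (array([549.2, 136.9,   3.8]), 0.67), (array([ 472.4, -228.1,   14.6]), 0.42)]
stem_foot mark [ 514.5 -150.6  113.5] 0.94
```

View pics/w3.png

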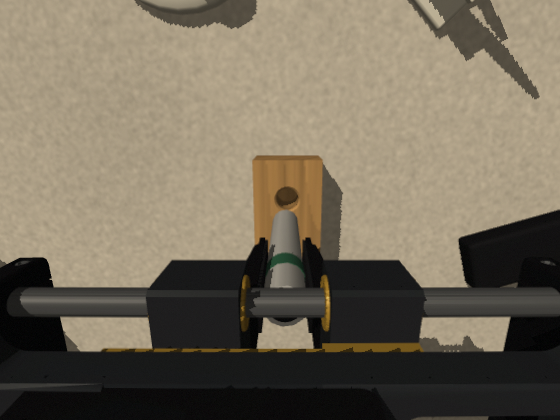

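The stem is out: hole at (287,197), stem held at (286,262). I'll go part way and measure the base with the wrist camera.

```bash
python3 -m jog '[[0,[-4,-14,-32],0],[0,[-4,-28,-64],0],[0,[-4,-42,-98],0],[0,[-4,-56,-132],0],[0,[-4,-64,-155],0],[0,[-4,-68,-165],0],[0,[-4,-70,-170],0],[0,[-4,-70,-170],0],[0,[-4,-70,-170],0]]'
python3 - <<'E'
from h import *
to([549,136,205],-28.6)
W=wrist("w4",["base","base_mouth","stem_foot"])
E
```

```text
time: 6.03
ee_pos: [534.0, 34.9, 205.5]
ee_rot: [1.567, 0.929, -1.568]
contact_force: [-0.5, 0.1, -1.5]
grip_width: 0.207
{'t': 6.0333, 'p': array([534. ,  34.9, 205.5]), 'shift_tool': array([  0.4, -35.3, -95.9]), 'jaw': np.float64(-28.7), 'tilt': np.float64(0.04), 'F': array([-0.5,  0.1, -1.5]), 'turn': np.float64(-0.1)}
base mark [550.3 133.8  -3.6] 0.57
base_mouth mark [550.2 137.4  82.3] 0.76
stem_foot mark [536.3  29.8 124.8] 0.68
```

View pics/w4.png

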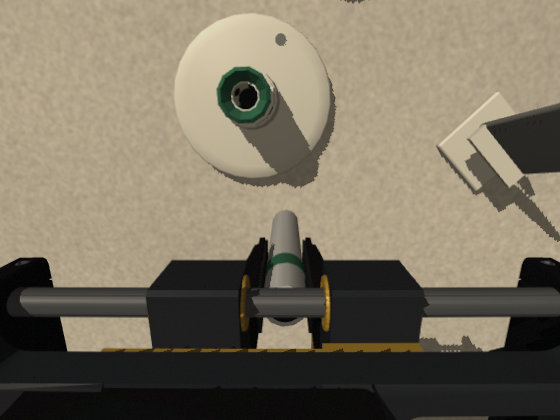

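The mouth is at pixel (245,95), the base disc centre near (253,95), and the stem foot at (286,215). I'll fit circles to the disc rim and the mouth rim, and fit the stem.

Run:
```python
from h import *
W,f=cloud("w4")
def circ(S):
    q=least_squares(lambda p:np.hypot(S[:,0]-p[0],S[:,1]-p[1])-p[2],np.r_[S.mean(0),20],loss="soft_l1",f_scale=1)
    return q.x.round(1)
hsv=cv2.cvtColor(f,cv2.COLOR_RGB2HSV)
g=(hsv[...,0]>60)&(hsv[...,0]<95)&(hsv[...,1]>90); g[170:]=0
m=g.astype(np.uint8)
cs,_=cv2.findContours(m,cv2.RETR_EXTERNAL,cv2.CHAIN_APPROX_NONE); c=max(cs,key=cv2.contourArea)[:,0]
P=W[g];P=P[~np.isnan(P[:,0])]; print("green n",len(P),"z",np.percentile(P[:,2],[2,25,50,75,98]).round(1))
rim=P[P[:,2]>np.percentile(P[:,2],98)-4]; print("mouth circle (rim pts)",circ(rim[:,:2]),len(rim))
# contour back-projected on z=85
a=np.load("pics/w4.npz");K=a["K"];k=float(a["k1"])
def onplane(c,z):
    n=np.array([[(u-K[0,2])/K[0,0],(v-K[1,2])/K[1,1]] for u,v in c]);x=n.copy()
    for _ in range(10): x=n/(1+k*(x**2).sum(1,keepdims=True))
    d=np.c_[x,np.ones(len(x))]@a["H"][:3,:3].T@a["M"].T; o=a["M"]@a["H"][:3,3]+a["p"]
    return (o+d*((z-o[2])/d[:,2])[:,None])[:,:2]
print("contour@86",circ(onplane(c,86)))
D=W[:200,150:350].reshape(-1,3);D=D[(D[:,2]>14)&(D[:,2]<26)]
print("disc z",np.median(D[:,2]))
D2=np.nan_to_num(W[...,2])>13; D2[200:]=0; D2[:,350:]=0
cs,_=cv2.findContours(D2.astype(np.uint8),cv2.RETR_EXTERNAL,cv2.CHAIN_APPROX_NONE);c2=max(cs,key=cv2.contourArea)[:,0]
print("disc contour@20",circ(onplane(c2,20)))
q,zm=fitstem("w4",270,302,205,252,120,205)
print("foot", (q[:2]+q[2:]*(123-zm)).round(1))
W2=W[205:252,270:302].reshape(-1,3);W2=W2[np.hypot(W2[:,0]-534,W2[:,1]-35)<15];print("stem zmin",np.percentile(W2[:,2],[1,5]))
```

```text
green n 1559 z [78.6 82.9 85.9 87.3 88.9]
mouth circle (rim pts) [549.4 137.2  19.9] 947
contour@86 [549.5 137.4  22.1]
disc z 19.10485000351204
disc contour@20 [549.7 137.   81.3]
ztop [206.3 212.7 215.9]
925 axis at mid [532.9  34.2] slope [-0.001  0.002] rms 0.2
foot [533.   34.1]
stem zmin [133.0024238  138.64389869]
```

```bash
python3 -m jog '[[0,[0,-10,-28],0],[0,[0,-21,-60],0],[0,[0,-30,-84],0],[0,[0,-34,-95],0],[0,[0,-34.9,-98.3],0],[0,[0,-34.9,-98.3],0],[0,[0,-34.9,-98.3],0],[0,[0,-34.9,-98.3],0]]'
python3 - <<'E'
from h import *
to([549.5,137.2,205],-28.6)
W=wrist("w5",["base_mouth","stem_foot"])
for n in("side","top"):
  p=r.get_image(n); cv2.imwrite(f"pics/{n}5.png",cv2.resize(p["frame"][100:320,130:410,::-1],None,fx=2.8,fy=2.7))
q,zm=fitstem("w5",270,302,205,252,125,205)
to([549.5,137.2,205],-28.6)
E
```

```text
time: 6.9
ee_pos: [550.5, 137.4, 205.6]
ee_rot: [1.568, 0.929, -1.568]
contact_force: [-0.3, -0.2, -1.0]
grip_width: 0.208
{'t': 6.9, 'p': array([550.5, 137.4, 205.6]), 'shift_tool': array([ 0.6, -0.8,  0.7]), 'jaw': np.float64(-28.7), 'tilt': np.float64(0.03), 'F': array([-0.3, -0.2, -1. ]), 'turn': np.float64(-0.1)}
base_mouth mark [549.6 136.6  83.6] 0.8
stem_foot mark [551.9 132.4 123.9] 0.59
ztop [206.5 212.8 216.1]
925 axis at mid [552.9 143.2] slope [0.158 0.29 ] rms 3.8
{'t': 7.15, 'p': array([550.6, 138. , 205.8]), 'shift_tool': array([ 0.8, -0.5,  1.2]), 'jaw': np.float64(-28.7), 'tilt': np.float64(0.01), 'F': array([-0.2,  1. , -1.9]), 'turn': np.float64(-0.1)}
```

View pics/w5.png

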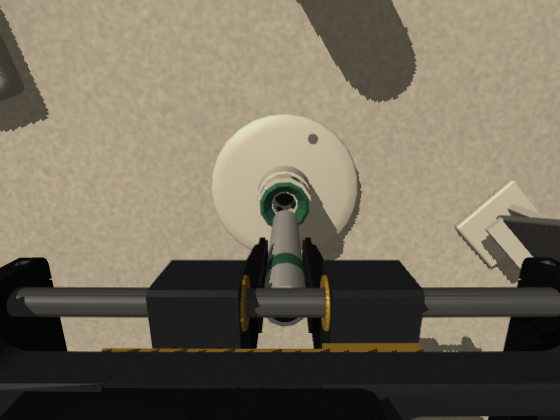

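View pics/side5.png

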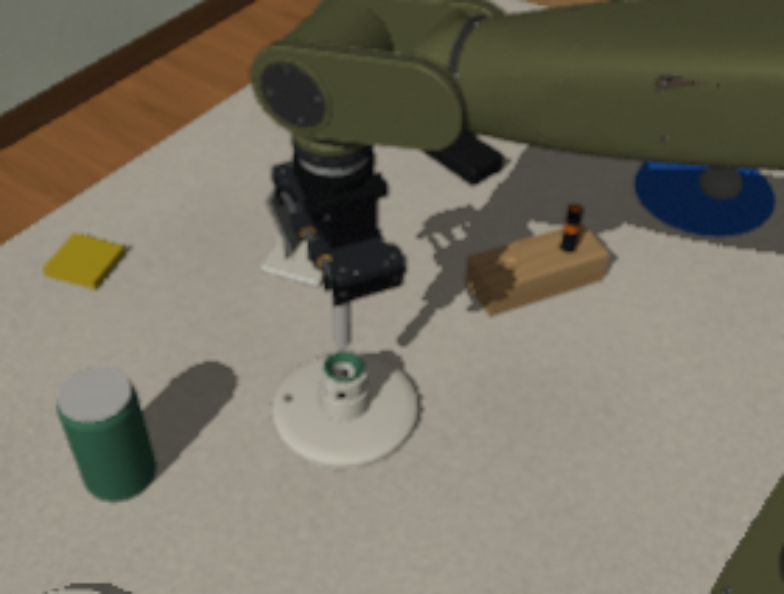

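The mouth is at (285,203) directly below the foot at (286,213), and the side view agrees. The stem fit picked up other points, so I'll recheck it offline.

Run:
```python
from h import *
W,f=cloud("w5"); a=np.load("pics/w5.npz"); print(a["p"])
S=W[205:252,272:300].reshape(-1,3); c=np.array([549.5,137.2])
S=S[(np.hypot(*(S[:,:2]-c).T)<14)&(S[:,2]>125)&(S[:,2]<205)]
def res(p):return np.hypot(*(S[:,:2]-p[:2]-np.outer(S[:,2]-165,p[2:])).T)-10
q=least_squares(res,np.r_[c-[0,0],0,0]+[-1,-2,0,0],loss="soft_l1",f_scale=1);print(len(S),q.x.round(3),np.sqrt(np.mean(res(q.x)**2)))
P=W[170:230,250:320].reshape(-1,3);P=P[(P[:,2]>81)&(P[:,2]<92)]
q=least_squares(lambda p:np.hypot(P[:,0]-p[0],P[:,1]-p[1])-20,c,loss="soft_l1",f_scale=1);print(len(P),q.x.round(2))
```

```text
[550.52231565 137.39922605 205.62138379]
884 [ 5.49459e+02  1.36727e+02 -2.00000e-03  1.00000e-03] 0.20664643726036208
879 [549.4  137.97]
```

```bash
python3 -m jog '[[0,[6,0,0],0],[0,[12,0,0],0],[0,[18,0,0],0],[0,[24,0,0],0],[0,[30,0,0],0],[0,[34,0,0],0],[0,[38,0,0],0],[0,[42,0,0],0],[0,[44,0,0],0]]' 45
python3 - <<'E'
from h import *
to([549.5,137.2,205],-28.6)
E
```

```text
time: 7.9
ee_pos: [550.3, 138.6, 161.0]
ee_rot: [1.566, 0.93, -1.568]
contact_force: [-0.3, -0.1, -0.9]
grip_width: 0.205
{'t': 7.9, 'p': array([550.3, 138.6, 161. ]), 'shift_tool': array([-44. ,  -0.1,   1.7]), 'jaw': np.float64(-28.6), 'tilt': np.float64(0.04), 'F': array([-0.3, -0.1, -0.9]), 'turn': np.float64(-0.0)}
```

```bash
python3 -m jog '[[0,[2,0,0],0],[0,[4,0,0],0],[0,[6,0,0],0],[0,[8,0,0],0],[0,[10,0,0],0],[0,[11,0,0],0],[0,[12,0,0],0],[0,[13,0,0],0],[0,[13,0,0],0]]' 45
python3 -m jog '[[0,[0.8,0,0],0],[0,[1.6,0,0],0],[0,[2.4,0,0],0],[0,[3.2,0,0],0],[0,[4,0,0],0],[0,[4.8,0,0],0]]'
```

```text
time: 8.65
ee_pos: [550.5, 138.6, 148.5]
ee_rot: [1.567, 0.93, -1.567]
contact_force: [-0.3, -0.8, -0.9]
grip_width: 0.206
time: 9.15
ee_pos: [550.5, 138.6, 143.8]
ee_rot: [1.567, 0.93, -1.567]
contact_force: [-0.4, -1.3, -0.5]
grip_width: 0.204
```

```bash
python3 -m jog '[[0,[0.8,0,0],0],[0,[1.6,0,0],0],[0,[2.4,0,0],0],[0,[3.2,0,0],0],[0,[4,0,0],0]]'
```

```text
time: 9.57
ee_pos: [550.5, 138.5, 140.2]
ee_rot: [1.567, 0.93, -1.567]
contact_force: [-2.4, 0.4, 3.8]
grip_width: 0.2
```

```bash
python3 -m jog '[[0,[0.8,0,0],0],[0,[1.6,0,0],0],[0,[2.4,0,0],0],[0,[3.2,0,0],0],[0,[4,0,0],0]]'
```

```text
time: 9.98
ee_pos: [551.2, 138.7, 136.8]
ee_rot: [1.568, 0.929, -1.565]
contact_force: [-0.5, -1.1, 4.3]
grip_width: 0.201
```

```bash
python3 -m jog '[[0,[0.8,0,0],0],[0,[1.6,0,0],0]]'
```

```text
time: 10.15
ee_pos: [551.0, 138.8, 134.8]
ee_rot: [1.568, 0.929, -1.566]
contact_force: [-1.9, -0.4, 4.0]
grip_width: 0.205
```

```bash
python3 -m jog '[[0,[0.8,0,0],0],[0,[1.6,0,0],0],[0,[2.4,0,0],0]]'
```

```text
time: 10.4
ee_pos: [550.8, 138.7, 131.8]
ee_rot: [1.568, 0.93, -1.566]
contact_force: [0.3, -0.5, 2.5]
grip_width: 0.204
```

```bash
python3 -m jog '[[0,[0.8,0,0],0],[0,[1.6,0,0],0]]'
```

```text
time: 10.57
ee_pos: [550.7, 138.6, 130.2]
ee_rot: [1.567, 0.93, -1.567]
contact_force: [-0.2, 0.3, 4.6]
grip_width: 0.208
```

```bash
python3 -m jog '[[0,[0.8,0,0],0],[0,[1.6,0,0],0]]'
```

```text
time: 10.73
ee_pos: [550.6, 138.6, 128.5]
ee_rot: [1.567, 0.93, -1.567]
contact_force: [0.1, -0.3, 1.9]
grip_width: 0.206
```

```bash
python3 -m jog '[[0,[0.8,0,0],0]]'
```

```text
time: 10.82
ee_pos: [550.5, 138.6, 127.6]
ee_rot: [1.567, 0.93, -1.567]
contact_force: [0.1, 0.7, 2.4]
grip_width: 0.202
```

```bash
python3 -m jog '[[0,[0.8,0,0],0],[0,[1.6,0,0],0]]'
```

```text
time: 10.98
ee_pos: [550.4, 138.6, 125.9]
ee_rot: [1.567, 0.93, -1.567]
contact_force: [-0.4, -0.8, 2.6]
grip_width: 0.202
```

```bash
python3 -m jog '[[0,[0.8,0,0],0]]'
```

```text
time: 11.07
ee_pos: [550.5, 138.6, 125.3]
ee_rot: [1.567, 0.93, -1.567]
contact_force: [0.5, -0.3, 2.2]
grip_width: 0.203
```

```bash
python3 -m jog '[[0,[0.8,0,0],0],[0,[1.6,0,0],0]]'
```

```text
time: 11.23
ee_pos: [550.7, 138.7, 124.6]
ee_rot: [1.567, 0.93, -1.567]
contact_force: [-1.3, -1.1, 8.8]
grip_width: 0.198
```

The force jumped and the TCP lagged, so this may be the stop. I'll go on in small steps.

```bash
python3 -m jog '[[0,[0.4,0,0],0]]'
```

```text
time: 11.32
ee_pos: [550.7, 138.7, 124.6]
ee_rot: [1.567, 0.93, -1.567]
contact_force: [-2.5, -1.2, 8.5]
grip_width: 0.201
```

```bash
python3 -m jog '[[0,[0.6,0,0],0]]'
```

```text
time: 11.4
ee_pos: [550.8, 138.7, 124.6]
ee_rot: [1.567, 0.93, -1.567]
contact_force: [-4.3, -0.5, 12.7]
grip_width: 0.202
```

```bash
python3 -m jog '[[0,[0.6,0,0],0]]'
```

```text
time: 11.48
ee_pos: [550.9, 138.8, 124.5]
ee_rot: [1.567, 0.93, -1.567]
contact_force: [-4.7, -1.4, 15.1]
grip_width: 0.204
```

```bash
python3 -m jog '[[0,[0.5,0,0],0],[0,[0.5,0,0],0]]'
```

```text
time: 11.65
ee_pos: [551.0, 138.8, 124.6]
ee_rot: [1.567, 0.93, -1.567]
contact_force: [-4.2, -0.4, 15.4]
grip_width: 0.205
```

```bash
python3 -m jog '[[0,[0.6,0,0],0],[0,[0.6,0,0],0]]'
```

```text
time: 11.82
ee_pos: [551.0, 138.8, 124.5]
ee_rot: [1.567, 0.93, -1.567]
contact_force: [-5.7, -0.8, 14.9]
grip_width: 0.202
```

```bash
python3 -m jog '[[0,[0.8,0,0],0],[0,[0.8,0,0],0]]'
```

```text
time: 11.98
ee_pos: [551.2, 138.9, 124.5]
ee_rot: [1.568, 0.93, -1.566]
contact_force: [-7.7, -0.8, 20.0]
grip_width: 0.205
```

It's firmly stopped: 20 N with the TCP fixed at 124.5, which puts the foot about 43.5 mm below the mouth and inside the stop's range. I'll take off most of the push, then open.

```bash
python3 -m jog '[[0,[-1,0,0],0],[0,[-2,0,0],0],[0,[-2.8,0,0],0],[0,[-2.8,0,0],0]]'
```

```text
time: 12.32
ee_pos: [550.7, 138.7, 124.6]
ee_rot: [1.567, 0.93, -1.567]
contact_force: [-2.4, -0.7, 8.9]
grip_width: 0.202
```

```bash
python3 -m jog '[[0.3,[0,0,0],0],[0.4,[0,0,0],0],[0.5,[0,0,0],0],[0.6,[0,0,0],0],[0.6,[0,0,0],0],[0.6,[0,0,0],0],[0.6,[0,0,0],0],[0.6,[0,0,0],0]]'
python3 - <<'E'
from h import *
to([549.5,137.2,205],-28.6)
wrist("w6",[])
E
```

```text
time: 12.98
ee_pos: [550.5, 138.6, 123.0]
ee_rot: [1.567, 0.93, -1.567]
contact_force: [1.0, -0.8, -0.3]
grip_width: 0.595
{'t': 12.9833, 'p': array([550.5, 138.6, 123. ]), 'shift_tool': array([-82. ,  -0.2,   1.7]), 'jaw': np.float64(-28.6), 'tilt': np.float64(0.01), 'F': array([ 1. , -0.8, -0.3]), 'turn': np.float64(-0.0)}
```

View pics/w6.png

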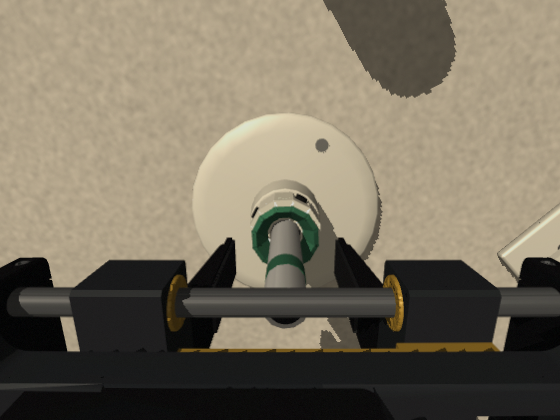

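The stem stands free between the open fingers, in the mouth at (286,235). I'll withdraw upward and measure.

```bash
python3 -m jog '[[0.8,[-5,0,0],0],[1,[-25,0,0],0],[1,[-55,0,0],0],[1,[-85,0,0],0],[1,[-115,0,0],0],[1,[-120,0,20],0],[1,[-120,0,40],0],[1,[-120,0,50],0],[1,[-120,0,50],0],[1,[-120,0,50],0]]'
python3 - <<'E'
from h import *
to([549.5,137.2,205],-28.6)
wrist("w7",["stem_foot","stem_center","rod"])
for n in("side","top"):
  p=r.get_image(n); cv2.imwrite(f"pics/{n}7.png",cv2.resize(p["frame"][100:320,130:410,::-1],None,fx=2.8,fy=2.7))
  for t in("stem_center","stem_foot","rod"):
    print(n,t,[(np.round(d["point"]),round(d["confidence"],2)) for d in r.mark_of(p,t)[:2]])
W,f=cloud("w7"); c=np.array([549.5,137.2])
S=W.reshape(-1,3); S=S[(np.hypot(*(S[:,:2]-c).T)<16)&(S[:,2]>95)&(S[:,2]<200)]
print("top z",np.percentile(S[:,2],[50,90,97,99.5]))
S=S[S[:,2]<165]
def res(p):return np.hypot(*(S[:,:2]-p[:2]-np.outer(S[:,2]-130,p[2:])).T)-10
q=least_squares(res,np.r_[c+[-1,-2],0,0],loss="soft_l1",f_scale=1);print(len(S),q.x.round(3),np.sqrt(np.mean(res(q.x)**2)))
E
```

```text
time: 13.87
ee_pos: [526.4, 94.6, 242.8]
ee_rot: [1.568, 0.93, -1.568]
contact_force: [0.2, -0.2, -1.2]
grip_width: 0.999
{'t': 13.8667, 'p': array([526.4,  94.6, 242.8]), 'shift_tool': array([ 37.8,  -0.2, -48.4]), 'jaw': np.float64(-28.7), 'tilt': np.float64(0.03), 'F': array([ 0.2, -0.2, -1.2]), 'turn': np.float64(-0.1)}
stem_foot mark [551.7 132.8  44.4] 0.94
stem_center mark [546.5 135.7 110.1] 0.76
side stem_center [(array([552., 138., 107.]), 0.6)]
side stem_foot [(array([554., 137.,  42.]), 0.49)]
side rod [(array([ 470., -230.,    8.]), 0.52)]
top stem_center []
top stem_foot []
top rod [(array([ 471., -228.,   12.]), 0.58)]
top z [172.52504545 173.53324716 173.96752866 174.51404386]
88 [5.49566e+02 1.38072e+02 3.00000e-03 2.00000e-03] 0.17238783494996485
```

View pics/w7.png

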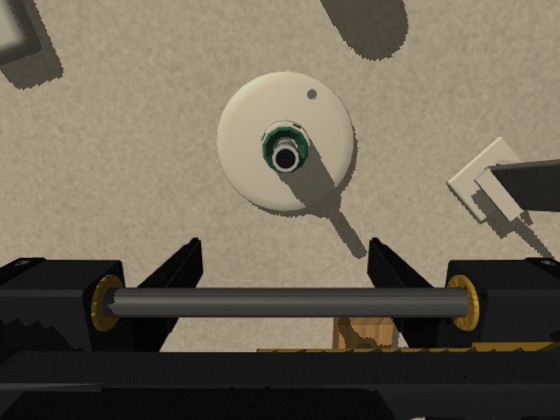

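View pics/side7.png

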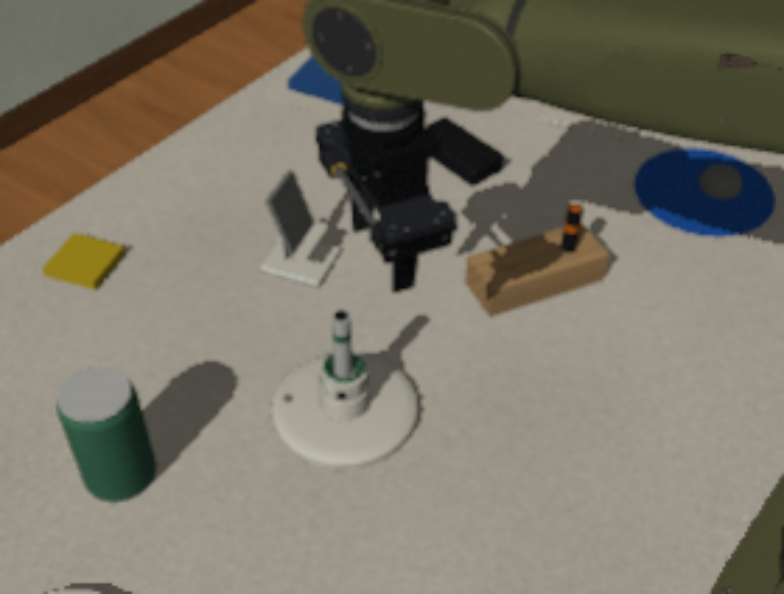

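The stem stands upright in the base at (286,155) in the wrist view. Its top is at about 173 mm, so the foot is at about 43 mm, which matches what I felt. The rod is still in the stand and the gripper is clear.

```bash
python3 -c "
from station import r
s=r.read_state();print(s['time'],s['contact_force']);print(r.sign_off())"
```

```text
14.4667 [ 0.25079977 -1.06804306  1.09531294]
the job is handed in; nothing more can be done
None
```

The silver stem is in the lamp base, bottomed on what I take to be the stop, and released. I handed the job in at 14.5 s; no verdict is reported.

**What I did:** I gripped the stem at the green band, drew it straight up out of the stand and lined it up over the mouth. I lowered it through the jaws, which rubbed with about 2–5 N. At about 43.5 mm below the mouth it stopped. The wrist force then rose from 9 to 20 N with the TCP holding at 124.5–124.6 mm. I eased the push to about 9 N, opened the fingers and withdrew upward.

**Last checks:**
- **Stem:** it is upright to about 0.2°, on the bore axis to within about 1 mm. Its top at about 173 mm puts the foot at about 43 mm, which agrees with the depth I felt.
- **Rod:** it is still in the stand, where it was at the start.
- **Robot:** the hand is clear, and the wrist force is about 1 N, which is its noise level.

**What disagreed or stayed unchecked:**
- A sideways force of up to about 8 N built up during the final push and went away on release.
- One early fit of the stem's axis failed because stray points got in. I redid it cleanly before inserting.
- The top camera's network did not find the stem at the end, but the side and wrist cameras did.
- I took no final position measurement of the other things on the desk; the hand never went near them, and the last pictures show nothing out of place.

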